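# Press three loose stoppers home in order

## Robot

A 7-joint arm with a two-finger parallel gripper is mounted at the origin on a cart in front of the work surface, level with it; the furniture and walls round the work are solid. World frame = base frame: x ahead of the robot, y to its left, z up, the work surface at z = 0. Lengths are in mm, angles in rad, forces in N, time in s.
With the tool pointing down it reaches from about 400 to 875 mm from the base axis. Payload 4.4 kg.
Tool frame: the origin (TCP) lies at the very end of the fingers, on their centre line; the grasp point (between the pads) lies 19 mm behind it; z points along the fingers, y is the line along which they close (so a half turn about z gives the same grasp; the last joint's range is limited). The gripper opens to 85 mm and grips with 20 to 120 N. Pads are 22 mm wide; open, the fingers measure 114 mm over their backs; the gripper's body (76 mm by 85 mm) begins 54 mm behind the grasp point. The pads swing forward as they close: fully open they stand 13 mm farther back than shut.
Start: joints at [-1.267, 0.628, 0.038, 1.517, -0.027, 0.996, -0.02], TCP at [234.906, 606.084, 210.913] pointing down, gripper open.
Joint ranges: [-3.06, 3.06], [-0.37, 2.12], [-1.25, 1.32], [0.18, 2.47], [-1.1, 4.24], [0.23, 1.98], [-2.94, 2.94]. Speed limits (rad/s): [2.57, 2.57, 3.14, 3.14, 3.14, 3.14, 3.14].

## Interface

Orientations are given as [roll, pitch, yaw] about the fixed x, y, z axes, in that order (R = Rz(yaw) Ry(pitch) Rx(roll)).
In Python, from cell import monitor, viewer, workorder gives the robot as it stands.
- The arm moves only by the tool arm_command, never from a script. Its argument "series" is one flat list of numbers, 5 for each row, row after row: the opening in per cent of the stroke, from 0 (shut) to 100 (fully open), then the shift along the tool's x, y, z in cm, then the turn about the tool's z in degrees. In form: [claw, x, y, z, roll, claw, x, y, z, roll, ...]. A call has exactly 5 rows; each row is the pose to reach, as a shift and turn from the pose commanded when the call began, along the tool's axes at that moment; what a row does not reach only later rows make up. A row lasts 1/12 s, in which the tool goes at most 41.7 mm and 7.16 degrees, less where a joint would pass 70% of its speed; a pose out of reach is approached as far as the arm can. A call with a gripper value outside its range is refused whole. The fingers move at their own pace and stop on an object; the grip force is fixed at half the most. Time passes only in rows, so rows that repeat a pose let the fingers close, or fill a call up. It gives the time, the measured TCP pose, the force, the opening and the grip force at its end, in the units of the state.
- monitor.read_state(): the state, without advancing time (a new reading comes with each control period).
- viewer.get_image(name): name is "scene" or "side" or "wrist"; returns (picture, depth): 420x560x3 uint8, red, green, blue; 420x560 float32, mm along the optical axis (not along the pixel's ray), 0 where there is no reading.
- viewer.camera_model(name): a dict with "mtx" (3x3 intrinsics, pixels), "R" (3x3) and "t" (3): a world point X has camera coordinates R X + t. Camera axes: x right, y down, z forward; pixel columns grow to the right and rows downward; lengths in mm; the calibration is good to about 2 mm. A picture is of the moment at which its call begins: read the wrist's pose just before it. camera_model takes no time and is no camera call; for the wrist camera it gives the pose at the moment of the call.
- workorder.finish_job(): hands the job in; it is judged then, once.
The state is a dict: "clock": time; "qpos": joint angles; "qd": joint speeds; "tau": joint torques, N m; "eef_pos": TCP position; "tool_rot": TCP orientation; "force": force on the tool from outside, world axes, zero at the start; "torque": the same for the moment, N m; "width": finger opening in mm; "gripper_force": force on a finger pad.
Only numpy, scipy, OpenCV 4.12 (cv2) and the standard library are available. Lean on these libraries where they do the work, as an engineer would, in place of code of your own. Each camera call takes 0.05 s, during which the arm holds its last target. There are 200 camera calls.

## Task

The stoppers of the conical flask, the short wide jar and the tall bottle have worked up out of their mouths. With the fingertips, press each one gently straight down until its head sits fully home on the mouth: first the flask's, then the jar's, last the tall bottle's. Do not pinch, lift, tip or shove the vessels, and leave everything else alone.

Things in the scene. Friction and masses are not known exactly. Their poses are not given: they have to be found in the camera images.
- flask: the clear conical (Erlenmeyer) flask, 83 mm across its base, 166 mm high to its mouth; loose, stands on the surface, about 0.25 kg; origin at the centre of its underside, z up
- flask_stopper_top (a point): centre of the flat top of the flask's stopper, a black disc-headed rubber stopper (head 38 mm diameter, 9 mm thick, with a soft 30 mm wide rubber cushion 5 mm thick on top, which gives about 1 mm for every 4 N, up to 4 mm, and springs back) in its mouth; this point is the top of the cushion; it lies 180 mm above the work surface when the stopper is fully home and nothing presses on it, up to 12 mm higher when loose
- flask_stopper (a joint): how far the flask's stopper has been pushed in (m): 0 = head 12 mm above the mouth, 0.012 = fully home, head resting on the mouth; starts between 0 and 0.003. It slides straight down under about 4 N and stays where it is left; at 0.012 it is a hard stop
- jar: the short wide amber jar, 80 mm diameter, 95 mm high to its mouth; loose, stands on the surface, about 0.3 kg; origin at the centre of its underside, z up
- jar_stopper_top (a point): centre of the flat top of the jar's stopper, a black disc-headed rubber stopper (head 60 mm diameter, 9 mm thick, with a soft 48 mm wide rubber cushion 5 mm thick on top, which gives about 1 mm for every 4 N, up to 4 mm, and springs back) in its mouth; this point is the top of the cushion; it lies 109 mm above the work surface when the stopper is fully home and nothing presses on it, up to 12 mm higher when loose
- jar_stopper (a joint): how far the jar's stopper has been pushed in (m): 0 = head 12 mm above the mouth, 0.012 = fully home, head resting on the mouth; starts between 0 and 0.003. It slides straight down under about 4 N and stays where it is left; at 0.012 it is a hard stop
- tall_bottle: the tall straight whitish bottle with a stopper in it, 67 mm diameter, 187 mm high to its mouth; loose, stands on the surface, about 0.3 kg (similar bottles without a stopper stand at the back and are not part of the work); origin at the centre of its underside, z up
- tall_bottle_stopper_top (a point): centre of the flat top of the tall bottle's stopper, a black disc-headed rubber stopper (head 40 mm diameter, 9 mm thick, with a soft 32 mm wide rubber cushion 5 mm thick on top, which gives about 1 mm for every 4 N, up to 4 mm, and springs back) in its mouth; this point is the top of the cushion; it lies 201 mm above the work surface when the stopper is fully home and nothing presses on it, up to 12 mm higher when loose
- tall_bottle_stopper (a joint): how far the tall bottle's stopper has been pushed in (m): 0 = head 12 mm above the mouth, 0.012 = fully home, head resting on the mouth; starts between 0 and 0.003. It slides straight down under about 4 N and stays where it is left; at 0.012 it is a hard stop
- spare_stopper: a spare black rubber stopper standing loose on the surface, 32 mm wide, 24 mm high; a bystander, to be left alone; origin at the centre of its underside
- screw_cap: a white screw cap lying loose on the surface, 45 mm wide, 16 mm high; a bystander, to be left alone; origin at the centre of its underside
- dropper: a small amber dropper bottle, loose, 30 mm wide, 94 mm high; a bystander, to be left alone; origin at the centre of its underside
- tape: a roll of blue masking tape lying flat, loose, 92 mm wide, 24 mm high; a bystander, to be left alone; origin at the centre of its underside
- felt_marker: a felt marker lying loose, 136 mm long, 14 mm high; a bystander, to be left alone; origin at the centre of its underside
Things that resemble listed ones, but are neither listed nor needed, are in the scene too. Leave any red look-alike of the jar alone.

How it is judged:
By the outcome, as a careful person would: the job done as asked, in the order asked, and still so for the second after the job is handed in, with the robot touching nothing.
It also fails if it takes over 54 s, if anything falls off the work surface, if the arm or the gripper's body presses on something with over 40 N, if the wrist force passes 120 N, or if a joint passes its speed limit or range.

## Working session

There is one attempt and no reset: what is moved stays moved. The work goes in short steps, Python scripts to look and compute and a tool call to move; the robot and the scene stay as the last step left them, time stands still between calls to the robot, and variables do not carry over. Pictures are saved under pics/ and viewed, at most 10 in all, crops included, and the job is handed in when it is done.

Besides the shell and the picture viewer there is one more tool, called as name(argument=value, ...) on one line, values as JSON. arm_command: Moves the arm, as the interface text tells. Its arguments: {"type":"object","properties":{"series":{"type":"array","items":{"type":"number"}}},"required":["series"]}

```bash
mkdir -p pics; python3 - <<'E'
from cell import monitor, viewer
import cv2,numpy as np
s=monitor.read_state();print({k:np.round(v,3).tolist() for k,v in s.items()})
for n in("scene","side"):
    im,d=viewer.get_image(n);cv2.imwrite(f"pics/{n}0.png",im[:,:,::-1]);np.savez(f"{n}0.npz",im=im,d=d,**viewer.camera_model(n))
    m=viewer.camera_model(n);print(n,m["mtx"].round(1).tolist(),(-m["R"].T@m["t"]).round(0))
E
```

```text
{'clock': 0.0, 'qpos': [-1.267, 0.629, 0.038, 1.518, -0.027, 0.996, -0.02], 'qd': [-0.0, 0.0, 0.0, 0.002, 0.003, -0.001, 0.0], 'tau': [0.001, -56.341, 1.227, -19.344, 0.011, 0.011, -0.0], 'eef_pos': [234.671, 605.45, 209.981], 'tool_rot': [-3.14, 0.0, 2.772], 'force': [0.334, 0.107, 0.609], 'torque': [-0.005, 0.007, -0.024], 'gripper_force': 0.0, 'width': 85.614}
scene [[461.2, 0.0, 276.0], [0.0, 461.2, 219.8], [0.0, 0.0, 1.0]] [-185. -372.  764.]
side [[544.5, 0.0, 279.2], [0.0, 544.5, 209.9], [0.0, 0.0, 1.0]] [-279. -606.  740.]
```

View pics/scene0.png

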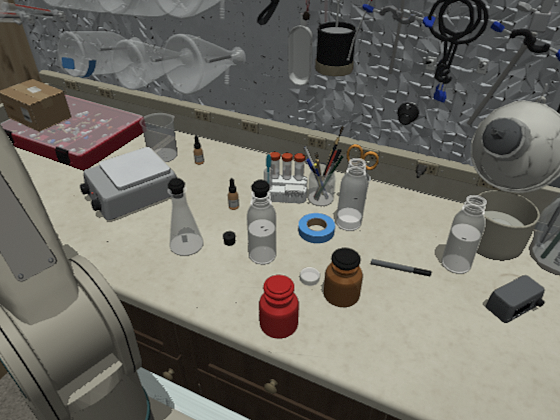

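View pics/side0.png

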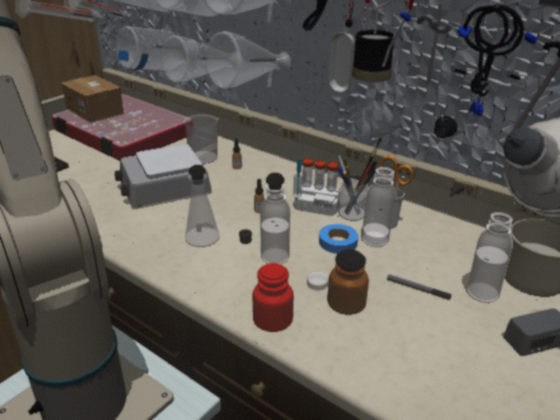

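The stoppers are flask (176,186) in scene and (197,175) in side, tall bottle (261,188) and (275,183), amber jar (346,259) and (351,262). The look-alikes are the red jar (279,295), the spare stopper (229,238), the unstoppered bottles (352,195) and (463,235), and the droppers' caps (197,143) and (232,185). I choose the black stoppers on the clear cone, the whitish bottle and the amber jar.

```bash
cat > h.py <<'E'
import numpy as np,cv2
def ray(m,u,v):
    d=m["R"].T@np.linalg.inv(m["mtx"])@np.array([u,v,1.]);return -m["R"].T@m["t"],d
def tri(rs):
    A=0;b=0
    for c,d in rs:
        d=d/np.linalg.norm(d);P=np.eye(3)-np.outer(d,d);A=A+P;b=b+P@c
    X=np.linalg.solve(A,b);return X,[np.linalg.norm(np.cross(X-c,d/np.linalg.norm(d))) for c,d in rs]
def plane(c,d,z): return c+d*(z-c[2])/d[2]
def cloud(m,us,vs,z):
    K=np.linalg.inv(m["mtx"])@np.stack([us,vs,np.ones(len(us))])*z
    return (m["R"].T@(K-np.array(m["t"])[:,None])).T
E
python3 - <<'E'
from h import *
B={"flask":((176,186),(197,175),192),"jar":((346,259),(351,262),121),"tall":((261,188),(275,183),213)}
rows=[]
for k,(a,b,zt) in B.items():
    tiles=[];rs=[]
    for n,(u,v) in(("scene",a),("side",b)):
        m=np.load(n+"0.npz");im=m["im"];d=m["d"]
        g=im.max(2);mask=np.zeros_like(g);w=26;sl=(slice(v-w,v+w),slice(u-w,u+w));mask[sl]=(g[sl]<60)*255
        _,l,st,_=cv2.connectedComponentsWithStats(mask)
        lab=l==(1+np.argmax(st[1:,4]));vs,us=np.nonzero(lab&(d>0))
        P=cloud(m,us,vs,d[vs,us])
        zz=P[:,2];t=P[zz>np.percentile(zz,90)-4]
        print(k,n,st[1+np.argmax(st[1:,4])],"z pct",np.percentile(zz,[2,25,50,75,90,98]).round(1),"top mean",t.mean(0).round(1),"mid",((t.max(0)+t.min(0))/2).round(1),"ext",np.ptp(t,0).round(0))
        tiles.append(cv2.convertScaleAbs(cv2.resize(im[sl][:,:,::-1],(260,260),interpolation=cv2.INTER_CUBIC),alpha=2.0))
    rows.append(np.vstack(tiles))
cv2.imwrite("pics/crop.png",np.hstack(rows))
E
```

```text
flask scene [168 177  17  21 245] z pct [153.8 167.7 183.1 188.8 190.2 191.4] top mean [468.  195.3 189.4] mid [468.3 195.6 189.1] ext [29. 29.  6.]
flask side [189 166  16  19 217] z pct [156.4 166.6 180.  186.3 189.9 191.4] top mean [464.2 192.4 189.2] mid [465.1 193.8 189.3] ext [25. 25.  7.]
jar scene [332 248  28  23 503] z pct [ 96.1 112.2 116.8 118.1 119.2 120.4] top mean [ 481.7 -200.7  118. ] mid [ 481.5 -200.4  118.2] ext [45. 47.  6.]
jar side [336 249  29  23 496] z pct [ 95.5 112.1 116.4 118.5 119.4 120.5] top mean [ 479.1 -200.7  118.4] mid [ 480.2 -200.2  119. ] ext [44. 47.  7.]
tall scene [252 180  18  18 242] z pct [183.1 200.5 206.2 211.1 212.1 213.2] top mean [512.6   8.2 211.3] mid [513.9   9.4 211. ] ext [29. 29.  6.]
tall side [267 174  17  15 199] z pct [186.3 199.5 205.4 210.4 212.2 213.3] top mean [508.1   6.2 211.3] mid [508.2   5.2 211.8] ext [25. 27.  7.]
```

View pics/crop.png

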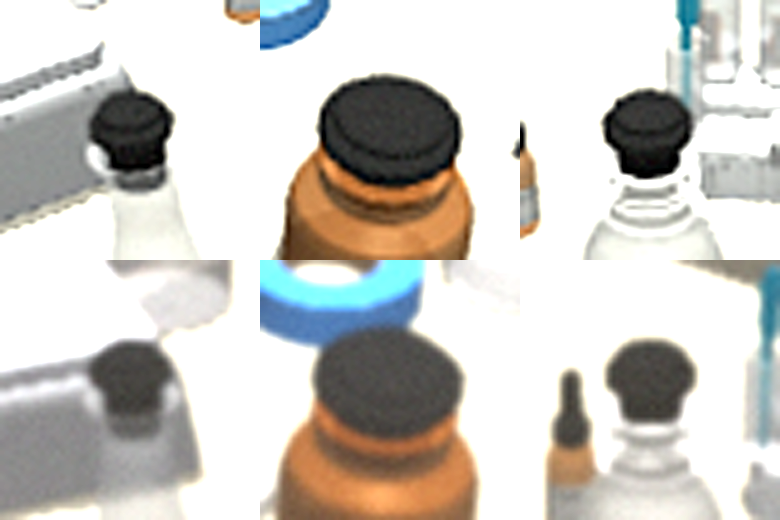

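The crop shows disc-headed black stoppers standing proud on the clear cone, the amber jar and the whitish bottle. Their tops are flask (467,195,190), jar (481,-200,119) and tall bottle (511,7,211.5). All three heights lie within the ranges given. I'm now moving toward the flask with the fingers shut, raised to z≈245.

arm_command(series=[0,-2,-2,-2,0,0,-5,-4.5,-3.5,0,0,-8,-7,-3.5,0,0,-11,-9,-3.5,0,0,-14,-11.5,-3.5,0])

```text
clock: 0.52
eef_pos: [324.6, 447.2, 245.9]
tool_rot: [3.141, 0.0, 2.772]
force: [1.1, 0.3, -0.8]
width: 25.5
gripper_force: 0.0
```

arm_command(series=[0,-3,-2.4,0,0,0,-6,-4.8,0,0,0,-9,-7.2,0,0,0,-12,-9.7,0,0,0,-15,-12.3,0,0])

```text
clock: 0.93
eef_pos: [419.7, 277.7, 245.8]
tool_rot: [-3.141, -0.0, 2.772]
force: [1.3, -0.0, -0.3]
width: -0.0
gripper_force: 0.0
```

```bash
python3 - <<'E'
from cell import monitor, viewer
import cv2,numpy as np
m=viewer.camera_model("wrist");s=monitor.read_state();im,d=viewer.get_image("wrist")
np.savez("w0.npz",im=im,d=d,**m);cv2.imwrite("pics/w0.png",im[:,:,::-1])
print(s["eef_pos"],s["width"],s["force"],-m["R"].T@m["t"])
for k,p in dict(flask=(467,195,190),tcp=s["eef_pos"]).items():
    c=m["R"]@np.array(p)+m["t"];print(k,(m["mtx"]@c/c[2]).round(1))
E
```

```text
[419.71273247 277.71485309 245.75210695] -0.047843414399605134 [ 1.25172715 -0.00665877 -0.29854361] [345.15422402 307.03618378 408.50815875]
flask [206.6 297.    1. ]
tcp [275.1 248.7   1. ]
```

View pics/w0.png

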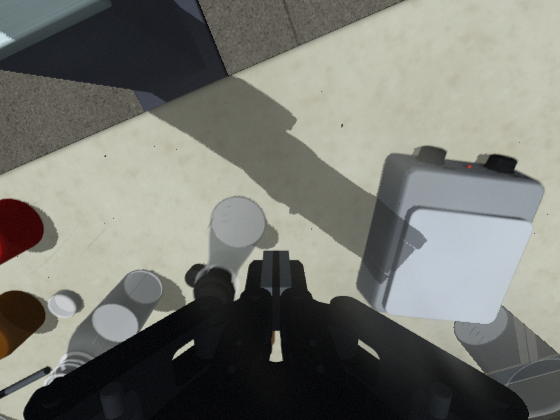

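The wrist view shows the flask stopper near (212,285), the flask base near (238,220) and the fingertips at (275,252), where they were predicted. I'll use the depth to check the stopper centre.

```bash
python3 - <<'E'
from h import *
m=np.load("w0.npz");d=m["d"];im=m["im"]
vs,us=np.mgrid[255:325,180:250].reshape(2,-1);k=d[vs,us]>0;us=us[k];vs=vs[k]
P=cloud(m,us,vs,d[vs,us]);g=im[vs,us].max(1)
t=(P[:,2]>184)&(P[:,2]<197)&(np.hypot(P[:,0]-467,P[:,1]-195)<30)
Q=P[t];print(len(Q),Q.mean(0),np.percentile(Q,2,axis=0),np.percentile(Q,98,axis=0),np.median(Q[:,2]), us[t].min(),us[t].max(),vs[t].min(),vs[t].max())
# cushion disc edge fit
(c,r)=cv2.minEnclosingCircle(Q[Q[:,2]>187][:,:2].astype(np.float32));print(c,r)
for u,v in((238,221),):print("base",plane(*ray(m,u,v),0))
# same for scene/side: enclosing circle of top slab
for n,b in(("scene",(168,177,17,21)),("side",(189,166,16,19))):pass
E
```

```text
617 [464.10722883 203.61439075 188.18990314] [454.71801414 186.35906277 184.14632818] [478.86251297 214.53009093 190.92616952] 189.04792119053937 195 233 277 303
(469.8432922363281, 199.10096740722656) 15.12838363647461
base [469.83571001 198.30274402   0.        ]
```

arm_command(series=[0,-2.5,-1.9,0,0,0,-5,-3.8,0,0,0,-7.5,-5.6,0,0,0,-7.5,-5.6,2,0,0,-7.5,-5.6,4.3,0])

```text
clock: 1.4
eef_pos: [471.3, 198.3, 203.6]
tool_rot: [3.139, 0.003, 2.767]
force: [-0.2, 0.3, -0.6]
width: -0.3
gripper_force: 0.0
```

arm_command(series=[0,0,0,0,0,0,0,0,0,0,0,0,0,0.3,0,0,0,0,0.6,0,0,0,0,0.9,0])

```text
clock: 1.82
eef_pos: [469.4, 200.7, 194.6]
tool_rot: [3.14, 0.001, 2.773]
force: [0.2, -0.1, -0.8]
width: 0.4
gripper_force: 0.0
```

arm_command(series=[0,-0.1,-0.2,0,0,0,-0.1,-0.2,0.15,0,0,-0.1,-0.2,0.3,0,0,-0.1,-0.2,0.45,0,0,-0.1,-0.2,0.6,0])

```text
clock: 2.23
eef_pos: [469.2, 197.8, 187.8]
tool_rot: [3.141, 0.0, 2.772]
force: [-0.4, 1.0, -0.8]
width: 0.2
gripper_force: 0.0
```

arm_command(series=[0,0,0,0.1,0,0,0,0,0.2,0,0,0,0,0.3,0,0,0,0,0.4,0,0,0,0,0.5,0])

```text
clock: 2.65
eef_pos: [469.2, 197.8, 182.8]
tool_rot: [3.142, 0.0, 2.772]
force: [0.6, -0.5, 1.5]
width: -0.2
gripper_force: 0.0
```

```bash
python3 - <<'E'
from cell import monitor, viewer
import cv2,numpy as np
T=[]
for n,(u,v) in dict(scene=(176,186),side=(197,175)).items():
    im,d=viewer.get_image(n);w=40
    T.append(cv2.convertScaleAbs(cv2.resize(im[v-w:v+w,u-w:u+w,::-1],(400,400),interpolation=cv2.INTER_CUBIC),alpha=1.7))
cv2.imwrite("pics/f1.png",np.hstack(T))
for i in range(3):
    viewer.get_image("scene");s=monitor.read_state();print(s["eef_pos"].round(1) if hasattr(s["eef_pos"],"round") else s["eef_pos"],s["force"])
E
```

```text
[469.1 197.8 182.8] [ 0.13770198  0.00281136 -0.09661353]
[469.2 197.8 182.9] [-0.0984607  -0.21093389 -0.00105672]
[469.2 197.8 182.9] [ 0.38525623 -0.5318153   0.27910145]
```

View pics/f1.png

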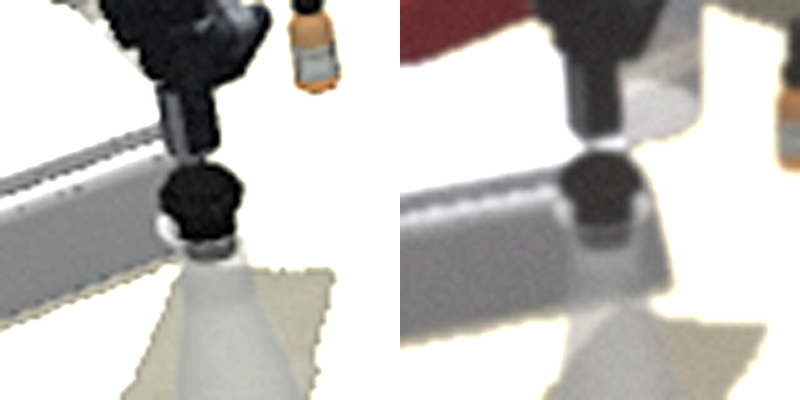

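```bash
python3 - <<'E'
from h import *
from cell import monitor,viewer
R=[]
for n,uv in(("scene",(174,177)),("side",(197,163))):
    m=np.load(n+"0.npz");R.append(ray(m,*uv))
    for p in((469.2,197.8,182.8),(467,195,190)):
        c=m["R"]@np.array(p)+m["t"];print(n,p,(m["mtx"]@c/c[2]).round(1))
    im,d=viewer.get_image(n)
    u,v=uv
    vs,us=np.mgrid[v-14:v+12,u-8:u+10].reshape(2,-1);k=(d[vs,us]>0)&(im[vs,us].max(1)<90)
    P=cloud(m,us[k],vs[k],d[vs[k],us[k]])
    for v0 in range(v-14,v+12,2):
        q=P[vs[k]==v0]
        if len(q):print(v0,np.median(q,0).round(0),len(q))
print(tri(R))
E
```

```text
scene (469.2, 197.8, 182.8) [175.2 183.5   1. ]
scene (467, 195, 190) [175.2 181.6   1. ]
163 [455. 181. 249.] 12
165 [460. 188. 237.] 12
167 [461. 190. 232.] 10
169 [460. 188. 227.] 12
171 [462. 191. 222.] 13
173 [462. 194. 216.] 14
175 [462. 189. 211.] 11
177 [467. 192. 203.] 8
179 [478. 204. 190.] 13
181 [470. 199. 189.] 17
183 [465. 194. 189.] 18
185 [461. 192. 185.] 18
187 [458. 190. 183.] 18
side (469.2, 197.8, 182.8) [196.5 169.3   1. ]
side (467, 195, 190) [196.4 167.1   1. ]
149 [461. 188. 238.] 11
151 [461. 187. 232.] 11
153 [461. 187. 228.] 10
155 [462. 188. 224.] 11
157 [460. 188. 218.] 11
159 [461. 188. 214.] 11
161 [465. 190. 208.] 8
165 [476. 202. 191.] 8
167 [469. 195. 190.] 13
169 [462. 190. 189.] 16
171 [460. 186. 185.] 17
173 [459. 186. 181.] 17
(array([481.12109493, 207.85463094, 190.3158669 ]), [np.float64(0.5270434117696814), np.float64(0.5270434117696788)])
```

The crop shows the fingertips still above the stopper, and depth puts their real lower end at about z≈205 while the reported TCP is 183. The stopper top is still at 190. I'll go on down by force.

arm_command(series=[0,0,0,0.2,0,0,0,0,0.4,0,0,0,0,0.6,0,0,0,0,0.8,0,0,0,0,0.9,0])

```text
clock: 3.42
eef_pos: [469.0, 197.7, 173.5]
tool_rot: [-3.141, -0.0, 2.772]
force: [-0.3, 0.7, -0.2]
width: 0.1
gripper_force: 0.0
```

arm_command(series=[0,0,0,0.1,0,0,0,0,0.2,0,0,0,0,0.3,0,0,0,0,0.4,0,0,0,0,0.4,0])

```text
clock: 3.83
eef_pos: [469.2, 197.8, 169.8]
tool_rot: [3.142, -0.0, 2.772]
force: [0.4, 1.3, 0.5]
width: -0.0
gripper_force: 0.4
```

```bash
cat > look.py <<'E'
import sys
from h import *
from cell import monitor,viewer
# depth profile of the dark column down a finger/stopper: u v per camera
def prof(uvs,lo=-14,hi=14):
    for n,(u,v) in uvs.items():
        im,d=viewer.get_image(n);m=viewer.camera_model(n)
        for v0 in range(v+lo,v+hi,2):
            us=np.arange(u-8,u+9);vs=np.full(17,v0);k=(d[vs,us]>0)&(im[vs,us].max(1)<90)
            if k.any():print(n,v0,np.median(cloud(m,us[k],vs[k],d[vs[k],us[k]]),0).round(0),k.sum())
    s=monitor.read_state();print(s["clock"],s["eef_pos"],s["force"])
E
python3 -c "
from look import *
prof({'scene':(176,180),'side':(197,167)})"
```

```text
scene 166 [454. 168. 243.] 17
scene 168 [454. 175. 238.] 13
scene 170 [461. 188. 224.] 12
scene 172 [462. 188. 219.] 11
scene 174 [462. 188. 214.] 11
scene 176 [462. 189. 208.] 12
scene 178 [462. 189. 203.] 12
scene 180 [464. 191. 197.] 14
scene 182 [466. 192. 189.] 16
scene 184 [462. 188. 187.] 17
scene 186 [459. 190. 184.] 16
scene 188 [457. 189. 180.] 15
scene 190 [460. 188. 173.] 12
scene 192 [462. 191. 166.] 12
side 153 [458. 184. 229.] 11
side 155 [460. 186. 223.] 11
side 157 [461. 186. 219.] 11
side 159 [461. 186. 212.] 11
side 161 [460. 187. 209.] 11
side 163 [461. 188. 204.] 11
side 165 [460. 188. 199.] 10
side 167 [467. 193. 190.] 13
side 169 [462. 188. 188.] 16
side 171 [459. 186. 185.] 17
side 173 [457. 185. 181.] 17
side 175 [458. 186. 176.] 13
side 177 [463. 189. 169.] 13
side 179 [462. 188. 164.] 15
3.9333 [469.21233564 197.83379323 169.96530865] [-0.53640668 -0.15035194 -0.08380235]
```

arm_command(series=[0,0,0,0.1,0,0,0,0,0.2,0,0,0,0,0.3,0,0,0,0,0.4,0,0,0,0,0.4,0])

```text
clock: 4.35
eef_pos: [469.3, 197.8, 165.9]
tool_rot: [3.141, 0.0, 2.772]
force: [-0.3, -0.4, 3.8]
width: -0.3
gripper_force: 1.8
```

arm_command(series=[0,0,0,0.1,0,0,0,0,0.2,0,0,0,0,0.3,0,0,0,0,0.3,0,0,0,0,0.3,0])

```text
clock: 4.77
eef_pos: [469.2, 197.8, 162.8]
tool_rot: [3.142, 0.0, 2.772]
force: [-0.4, -0.0, 3.3]
width: -0.4
gripper_force: 1.6
```

arm_command(series=[0,0,0,0.1,0,0,0,0,0.2,0,0,0,0,0.3,0,0,0,0,0.4,0,0,0,0,0.4,0])

```text
clock: 5.18
eef_pos: [469.2, 197.8, 158.7]
tool_rot: [3.142, 0.0, 2.772]
force: [-1.5, -0.3, 4.3]
width: 0.2
gripper_force: 1.9
```

arm_command(series=[0,0,0,0.1,0,0,0,0,0.2,0,0,0,0,0.2,0,0,0,0,0.2,0,0,0,0,0.2,0])

```text
clock: 5.6
eef_pos: [469.3, 197.9, 157.4]
tool_rot: [3.141, 0.0, 2.772]
force: [-1.7, -0.9, 8.4]
width: 0.1
gripper_force: 4.4
```

arm_command(series=[0,0,0,0.05,0,0,0,0,0.1,0,0,0,0,0.1,0,0,0,0,0.1,0,0,0,0,0.1,0])

```text
clock: 6.02
eef_pos: [469.4, 197.9, 156.8]
tool_rot: [3.141, 0.0, 2.772]
force: [-1.6, -0.8, 11.5]
width: -0.2
gripper_force: 5.7
```

It's on the hard stop (8.4, then 11.5 N). I'm going straight up and then to the jar.

arm_command(series=[0,0,0,-0.3,0,0,0,0,-1,0,0,0,0,-3,0,0,0,0,-5.5,0,0,0,0,-8,0])

```text
clock: 6.43
eef_pos: [468.4, 197.4, 236.2]
tool_rot: [-3.14, -0.002, 2.772]
force: [0.2, -0.1, 0.1]
width: -0.0
gripper_force: 0.0
```

```bash
python3 - <<'E'
from look import *
for n,(u,v) in dict(scene=(176,188),side=(197,175)).items():
    im,d=viewer.get_image(n);m=viewer.camera_model(n);vs,us=np.mgrid[v-12:v+14,u-12:u+13].reshape(2,-1);k=(d[vs,us]>0)&(im[vs,us].max(1)<60)
    P=cloud(m,us[k],vs[k],d[vs[k],us[k]]);P=P[(np.hypot(P[:,0]-469,P[:,1]-198)<25)&(P[:,2]<200)];print(n,np.percentile(P[:,2],[50,90,98]).round(1))
s=monitor.read_state();print(s["eef_pos"],s["force"])
E
```

```text
scene [173.8 179.8 180.9]
side [171.  180.5 181.2]
[471.5044458  198.77707207 239.29518067] [0.00663481 0.5114644  0.13235047]
```

arm_command(series=[0,-1.5,-3.6,0,0,0,-3,-7.2,0,0,0,-4.6,-10.8,0,0,0,-6.2,-14.5,0,0,0,-7.8,-18.3,0,0])

```text
clock: 6.95
eef_pos: [475.0, -2.5, 235.2]
tool_rot: [-3.141, -0.001, 2.773]
force: [1.6, -1.0, -0.4]
width: -0.4
gripper_force: 0.0
```

arm_command(series=[0,-1.5,-3.6,0,0,0,-3,-7.2,0,0,0,-4.6,-10.8,0,0,0,-6.2,-14.5,0,0,0,-7.8,-18.2,0,0])

```text
clock: 7.37
eef_pos: [481.9, -200.5, 235.1]
tool_rot: [3.142, -0.001, 2.772]
force: [1.4, 0.3, -0.4]
width: 0.4
gripper_force: 0.0
```

```bash
python3 - <<'E'
from look import *
for n,(u,v) in dict(scene=(346,259),side=(351,262)).items():
    im,d=viewer.get_image(n);m=viewer.camera_model(n);vs,us=np.mgrid[v-16:v+18,u-18:u+19].reshape(2,-1);k=(d[vs,us]>0)&(im[vs,us].max(1)<60)
    P=cloud(m,us[k],vs[k],d[vs[k],us[k]]);P=P[(np.hypot(P[:,0]-482,P[:,1]+199)<40)&(P[:,2]<130)];T=P[P[:,2]>115.5];print(n,np.percentile(P[:,2],[50,90,98]).round(1),cv2.minEnclosingCircle(T[:,:2].astype(np.float32)))
m=viewer.camera_model("wrist");im,d=viewer.get_image("wrist");np.savez("w1.npz",im=im,d=d,**m)
vs,us=np.nonzero((d>0)&(im.max(2)<90));P=cloud(m,us,vs,d[vs,us]);T=P[(np.hypot(P[:,0]-482,P[:,1]+199)<40)&(P[:,2]<125)&(P[:,2]>114)]
print(len(T),T.mean(0) if len(T) else 0,cv2.minEnclosingCircle(T[:,:2].astype(np.float32)) if len(T)>5 else 0)
s=monitor.read_state();print(s["clock"],s["eef_pos"],s["force"],s["tool_rot"])
E
```

```text
scene [116.  119.1 120.3] ((481.5166320800781, -202.1083984375), 25.997676849365234)
side [115.5 119.6 120.6] ((479.4216613769531, -199.1223602294922), 25.519468307495117)
1807 [ 482.90160992 -197.50130976  118.05839608] ((483.6503601074219, -197.6720428466797), 27.273286819458008)
7.5167 [ 481.33827863 -202.91454082  235.00040108] [-0.25818393  0.34601352 -0.58783543] [-3.13975818e+00 -1.01164293e-03  2.76428448e+00]
```

arm_command(series=[0,0,0,3,0,0,0,0,6,0,0,0,0,9,0,0,0,0,11.5,0,0,0,0,12.8,0])

```text
clock: 7.93
eef_pos: [480.6, -196.0, 104.6]
tool_rot: [3.141, -0.006, 2.774]
force: [-0.3, 0.7, 1.1]
width: 0.1
gripper_force: 0.0
```

arm_command(series=[0,0,0,0,0,0,0,0,0,0,0,0,0,0.2,0,0,0,0,0.3,0,0,0,0,0.4,0])

```text
clock: 8.35
eef_pos: [483.5, -198.9, 104.8]
tool_rot: [3.141, 0.002, 2.772]
force: [-0.3, 0.9, -1.1]
width: -0.3
gripper_force: 0.0
```

arm_command(series=[0,0,0,0.1,0,0,0,0,0.2,0,0,0,0,0.3,0,0,0,0,0.4,0,0,0,0,0.5,0])

```text
clock: 8.77
eef_pos: [482.7, -198.9, 98.9]
tool_rot: [3.142, 0.0, 2.772]
force: [1.0, 0.5, 0.6]
width: 0.1
gripper_force: 0.0
```

arm_command(series=[0,0,0,0.1,0,0,0,0,0.2,0,0,0,0,0.3,0,0,0,0,0.4,0,0,0,0,0.4,0])

```text
clock: 9.18
eef_pos: [482.7, -198.9, 94.9]
tool_rot: [3.142, 0.0, 2.772]
force: [-0.9, 0.1, 4.0]
width: -0.1
gripper_force: 1.8
```

arm_command(series=[0,0,0,0.1,0,0,0,0,0.2,0,0,0,0,0.3,0,0,0,0,0.4,0,0,0,0,0.4,0])

```text
clock: 9.6
eef_pos: [482.7, -198.9, 90.7]
tool_rot: [-3.142, -0.0, 2.772]
force: [-0.6, -0.3, 2.9]
width: -0.1
gripper_force: 1.7
```

arm_command(series=[0,0,0,0.1,0,0,0,0,0.2,0,0,0,0,0.3,0,0,0,0,0.4,0,0,0,0,0.4,0])

```text
clock: 10.02
eef_pos: [482.7, -199.0, 86.9]
tool_rot: [3.142, 0.0, 2.772]
force: [-0.6, 0.5, 8.0]
width: 0.1
gripper_force: 3.4
```

arm_command(series=[0,0,0,0.05,0,0,0,0,0.1,0,0,0,0,0.1,0,0,0,0,0.1,0,0,0,0,0.1,0])

```text
clock: 10.43
eef_pos: [482.7, -198.9, 86.3]
tool_rot: [3.141, 0.0, 2.772]
force: [-2.3, 0.3, 8.3]
width: 0.1
gripper_force: 4.5
```

arm_command(series=[0,0,0,0.05,0,0,0,0,0.1,0,0,0,0,0.1,0,0,0,0,0.1,0,0,0,0,0.1,0])

```text
clock: 10.85
eef_pos: [482.7, -198.9, 85.6]
tool_rot: [3.141, 0.0, 2.772]
force: [-2.4, 0.2, 11.7]
width: -0.0
gripper_force: 5.9
```

arm_command(series=[0,0,0,-0.3,0,0,0,0,-1,0,0,0,0,-4,0,0,0,0,-8,0,0,0,0,-12,0])

```text
clock: 11.27
eef_pos: [481.7, -198.5, 205.4]
tool_rot: [-3.141, -0.003, 2.772]
force: [0.9, 0.1, -0.8]
width: 0.1
gripper_force: 0.0
```

arm_command(series=[0,0,0,-2,0,0,0,0,-3,0,0,0,0,-3,0,0,0,0,-3,0,0,0,0,-3,0])

```text
clock: 11.68
eef_pos: [481.5, -198.3, 233.0]
tool_rot: [-3.142, -0.004, 2.772]
force: [0.4, -0.7, 0.5]
width: -0.1
gripper_force: 0.0
```

```bash
python3 - <<'E'
from look import *
def circ(n,u,v,c,r,lo,hi):
    im,d=viewer.get_image(n);m=viewer.camera_model(n);k=(d>0)&(im.max(2)<(90 if n=="wrist" else 60))
    if n!="wrist":
        w=np.zeros_like(k);w[v-18:v+18,u-18:u+18]=1;k&=w
    vs,us=np.nonzero(k);P=cloud(m,us,vs,d[vs,us]);P=P[(np.hypot(P[:,0]-c[0],P[:,1]-c[1])<r)&(P[:,2]<hi)]
    T=P[P[:,2]>lo];print(n,len(T),np.percentile(P[:,2],[50,90,98]).round(1) if len(P) else 0,cv2.minEnclosingCircle(T[:,:2].astype(np.float32)) if len(T)>5 else 0)
for n,p in dict(scene=(346,262),side=(351,265)).items():circ(n,*p,(482,-199),40,105,130)
for n,p in dict(scene=(261,188),side=(275,183),wrist=(0,0)).items():circ(n,*p,(512,8),28,208,220)
s=monitor.read_state();print(s["clock"],s["eef_pos"],s["force"])
E
```

```text
scene 288 [104.9 109.5 110.4] ((481.8988342285156, -199.5442352294922), 25.380290985107422)
side 292 [104.9 109.7 110.6] ((478.27349853515625, -200.5695037841797), 26.213274002075195)
scene 100 [206.5 212.3 213.4] ((513.7150268554688, 9.545609474182129), 15.140976905822754)
side 70 [205.2 212.6 213.7] ((510.30157470703125, 7.88856315612793), 14.53756046295166)
wrist 0 [181.4 200.3 202.8] 0
11.9333 [ 482.16221994 -198.74834286  233.76538938] [-0.48880706 -0.14061372 -1.14298827]
```

Jar is home (top 109.5). I'm moving part way to the tall bottle and checking with the wrist camera.

arm_command(series=[0,0.9,3.8,0,0,0,1.7,7.6,0,0,0,2.3,10.5,0,0,0,2.3,10.5,0,0,0,2.3,10.5,0,0])

```text
clock: 12.35
eef_pos: [499.4, -90.6, 234.4]
tool_rot: [3.141, -0.001, 2.776]
force: [0.5, -0.5, 1.3]
width: -0.3
gripper_force: 0.0
```

```bash
python3 - <<'E'
from look import *
for i in range(2):
    m=viewer.camera_model("wrist");im,d=viewer.get_image("wrist")
vs,us=np.nonzero(d>0);P=cloud(m,us,vs,d[vs,us]);T=P[(np.hypot(P[:,0]-512,P[:,1]-8)<25)&(P[:,2]<217)&(P[:,2]>208)]
print(len(T),T.mean(0) if len(T) else 0,np.percentile(T,[2,98],axis=0) if len(T) else 0,cv2.minEnclosingCircle(T[:,:2].astype(np.float32)) if len(T)>5 else 0)
c=m["R"]@np.array([512,8,212])+m["t"];print(m["mtx"]@c/c[2])
cv2.imwrite("pics/w2.png",im[:,:,::-1])
s=monitor.read_state();print(s["clock"],s["eef_pos"],s["force"])
E
```

```text
1705 [514.20270326  11.20504745 211.44251258] [[500.79007143  -2.50313307 208.84085688]
 [528.43136685  25.32721976 213.00422319]] ((515.0170288085938, 11.609932899475098), 16.323549270629883)
[424.19977697 200.18539171   1.        ]
12.45 [498.92096583 -93.64925643 234.64970266] [-0.66707718 -0.82910732  0.47301967]
```

arm_command(series=[0,0.9,3.7,0,0,0,1.7,7.3,0,0,0,2.3,10.2,0,0,0,2.3,10.2,1.5,0,0,2.3,10.2,3,0])

```text
clock: 12.87
eef_pos: [515.8, 11.5, 205.0]
tool_rot: [3.14, 0.002, 2.773]
force: [0.1, -1.8, 0.6]
width: 0.0
gripper_force: 0.0
```

arm_command(series=[0,0,0,0,0,0,0,0,0,0,0,0,0,0.2,0,0,0,0,0.4,0,0,0,0,0.6,0])

```text
clock: 13.28
eef_pos: [515.1, 10.1, 199.4]
tool_rot: [3.141, 0.001, 2.771]
force: [-0.1, 0.6, 0.6]
width: 0.0
gripper_force: 0.0
```

arm_command(series=[0,0,0,0.1,0,0,0,0,0.2,0,0,0,0,0.4,0,0,0,0,0.5,0,0,0,0,0.6,0])

```text
clock: 13.7
eef_pos: [514.6, 10.7, 192.8]
tool_rot: [-3.142, -0.0, 2.772]
force: [0.1, -0.7, -0.2]
width: -0.1
gripper_force: 0.0
```

arm_command(series=[0,0,0,0.1,0,0,0,0,0.2,0,0,0,0,0.3,0,0,0,0,0.4,0,0,0,0,0.5,0])

```text
clock: 14.12
eef_pos: [515.1, 10.7, 188.2]
tool_rot: [3.141, 0.001, 2.772]
force: [-0.6, -0.7, 3.9]
width: -0.3
gripper_force: 1.9
```

arm_command(series=[0,0,0,0.1,0,0,0,0,0.2,0,0,0,0,0.3,0,0,0,0,0.4,0,0,0,0,0.5,0])

```text
clock: 14.53
eef_pos: [514.7, 10.8, 182.8]
tool_rot: [3.141, 0.0, 2.772]
force: [-0.8, 0.1, 3.9]
width: -0.2
gripper_force: 1.9
```

arm_command(series=[0,0,0,0.1,0,0,0,0,0.2,0,0,0,0,0.3,0,0,0,0,0.4,0,0,0,0,0.4,0])

```text
clock: 14.95
eef_pos: [514.9, 10.7, 178.9]
tool_rot: [3.141, 0.0, 2.772]
force: [0.5, 0.7, 6.4]
width: -0.5
gripper_force: 3.0
```

arm_command(series=[0,0,0,0.05,0,0,0,0,0.1,0,0,0,0,0.1,0,0,0,0,0.1,0,0,0,0,0.1,0])

```text
clock: 15.37
eef_pos: [515.2, 10.7, 178.5]
tool_rot: [3.141, 0.001, 2.772]
force: [-0.2, -0.2, 7.1]
width: 0.1
gripper_force: 3.9
```

arm_command(series=[0,0,0,0.1,0,0,0,0,0.15,0,0,0,0,0.15,0,0,0,0,0.15,0,0,0,0,0.15,0])

```text
clock: 15.78
eef_pos: [515.7, 10.6, 177.5]
tool_rot: [3.141, 0.002, 2.772]
force: [-0.7, -0.2, 10.9]
width: -0.3
gripper_force: 5.8
```

arm_command(series=[0,0,0,-0.3,0,0,0,0,-1,0,0,0,0,-3,0,0,0,0,-5,0,0,0,0,-7,0])

```text
clock: 16.2
eef_pos: [513.6, 10.6, 246.6]
tool_rot: [-3.14, -0.002, 2.772]
force: [-0.2, -0.4, -0.1]
width: -0.1
gripper_force: 0.0
```

arm_command(series=[0,0,0,-1,0,0,0,0,-1,0,0,0,0,-1,0,0,0,0,-1,0,0,0,0,-1,0])

```text
clock: 16.62
eef_pos: [513.7, 10.7, 255.2]
tool_rot: [-3.14, -0.002, 2.772]
force: [0.2, -0.8, -0.5]
width: 0.0
gripper_force: 0.0
```

```bash
python3 - <<'E'
from look import *
for n,ps in dict(scene=((176,188,469,198,200),(346,262,482,-199,130),(261,188,514,11,218)),side=((197,175,469,198,200),(351,265,482,-199,130),(275,183,514,11,218))).items():
    im,d=viewer.get_image(n);m=viewer.camera_model(n);cv2.imwrite(f"pics/{n}9.png",im[:,:,::-1])
    for u,v,x,y,h in ps:
        k=np.zeros(d.shape,bool);k[v-18:v+18,u-18:u+18]=1;k&=(d>0)&(im.max(2)<60);vs,us=np.nonzero(k)
        P=cloud(m,us,vs,d[vs,us]);P=P[(np.hypot(P[:,0]-x,P[:,1]-y)<32)&(P[:,2]<h)];print(n,np.percentile(P[:,2],[50,90,98]).round(1))
s=monitor.read_state();print(s["clock"],s["eef_pos"],s["force"])
E
```

```text
scene [173.3 180.  181.2]
scene [105.5 109.4 110.4]
scene [197.9 201.2 202.2]
side [171.6 180.  181.5]
side [104.6 109.7 110.9]
side [196.7 201.1 202.1]
16.7167 [513.98870049  10.68804829 255.43203497] [-0.23860063  0.30337229 -1.01012061]
```

View pics/scene9.png

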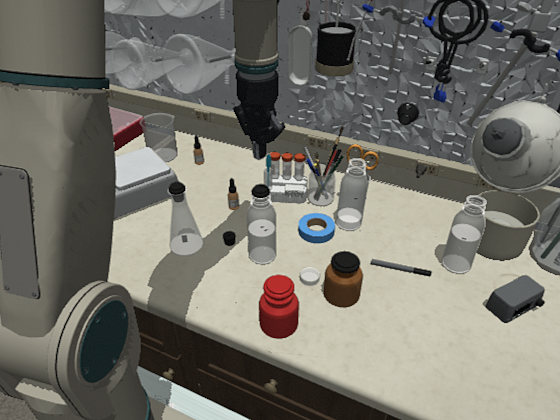

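The picture shows the stoppers home at (177,188), (346,261) and (261,191), everything else in place, and the gripper clear above. The tops measure 180, 109.5 and 201 mm, matching the home heights.

```bash
python3 -c "
from cell import workorder;print(workorder.finish_job())"
```

```text
the job is handed in; nothing more can be done
None
```

All three stoppers were pressed fully home in order (flask, jar, tall bottle) at no more than about 12 N, with nothing else moved, and the job is handed in at about 17 s.

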